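# Return the tape rolls to their display trays

### The arm

A 6-joint arm with a two-finger parallel gripper is mounted at the origin on the work surface. World frame = base frame: x ahead of the robot, y to its left, z up, the work surface at z = 0. Lengths are in m, angles in degrees, forces in N, time in s.
With the tool pointing down it reaches from about 0.4 to 0.825 m from the base axis. Payload 7 kg.
Tool frame: the origin (TCP) lies midway between the tips of the shut fingers; the grasp point (between the pads) lies ctrl.tcp_to_grasp behind it (ctrl.tcp_to_grasp is the distance from the TCP to the grasp point, in m); z points along the fingers, y is the line along which they close (so a half turn about z gives the same grasp; the last joint's range is limited). The gripper opens to 88 mm and grips with 3 to 60 N. Pads are 19 mm wide; open, the fingers measure 130 mm over their backs; the gripper's body (78 mm by 193 mm) begins 47 mm behind the grasp point.
Start: joints at [84.574, 20.546, 0.682, 0, -70.136, -16.507], TCP at [0.252, 0.626, 0.227] pointing down, gripper open.
Joint ranges: [-176.03, 176.03], [-82.01, 121.73], [-58.28, 71.71], [-173.87, 95.51], [-174.79, -0.11], [-173.66, 173.66]. Speed limits (degrees/s): [136.94, 136.94, 172.46, 180, 180, 180].

### API

Orientations are given as [roll, pitch, yaw] about the fixed x, y, z axes, in that order (R = Rz(yaw) Ry(pitch) Rx(roll)).
In Python, from plant import ctrl, imaging, close_job gives the robot as it stands.
- The arm moves only by the shell command python3 -m crank 'ROWS'. ROWS is JSON, a list of rows, each a list of 3 entries, a list of its own where there are three numbers: the shift along the world's x, y, z in m, then the turn, a rotation vector about the world's x, y, z in degrees, then the opening, from -1 (shut) to 1 (fully open), so that 0 is half open. A call has 1 to 12 rows; each row shifts and turns the commanded pose from where the row before left it; what a row does not reach is not made up. A row lasts 1/10 s, in which the tool goes at most 50 mm and 8.59 degrees, less where a joint would pass 70% of its speed; a pose out of reach is approached as far as the arm can. A call is refused whole if a number of a shift passes 0.05 or a number of a turn 8.59, either way. A call with a gripper value outside its range is refused whole. The fingers move at their own pace and stop on an object; the grip force is fixed at half the most. Time passes only in rows, so rows that do not move let the fingers close. It gives the time, the measured TCP pose, the force, the opening and the grip force at its end, in the units of the state.
- ctrl.get_obs(): the state, without advancing time (a new reading comes with each control period).
- imaging.snapshot(name): name is "scene" or "top" or "wrist"; returns (picture, depth): 420x560x3 uint8, blue, green, red; 420x560 float32, m along the optical axis (not along the pixel's ray), 0 where there is no reading.
- imaging.camera_model(name): a dict with "mtx" (3x3 intrinsics, pixels), "R" (3x3) and "t" (3): a world point X has camera coordinates R X + t. Camera axes: x right, y down, z forward; pixel columns grow to the right and rows downward; lengths in m; the calibration is good to about 2 mm. A picture is of the moment at which its call begins: read the wrist's pose just before it. camera_model takes no time and is no camera call; for the wrist camera it gives the pose at the moment of the call.
- close_job(): hands the job in; it is judged then, once.
The state is a dict: "clock": time; "joint_pos": joint angles; "qvel": joint speeds; "tau": joint torques, N m; "tool_pos": TCP position; "orientation": TCP orientation; "force": force on the tool from outside, world axes, zero at the start; "moment": the same for the moment, N m; "opening": finger opening in m; "gripper_force": force on a finger pad.
Only numpy, scipy, OpenCV 4.12 (cv2) and the standard library are available. Lean on these libraries where they do the work, as an engineer would, in place of code of your own. Each camera call takes 0.05 s, during which the arm holds its last target. There are 200 camera calls.

### The job

Four loose rolls of tape, each of a different size (small or large across, narrow or wide), lie among other goods on the stationery counter. Put each one flat in the middle of the empty half of the blue tray that displays a roll of the same size, and leave the other goods where they are.

Things in the scene. Friction and masses are not known exactly. Their poses are not given: they have to be found in the camera images.
- small_narrow_c (a point): loose roll of tape, the small, narrow one: a tan ring 36 mm in outer diameter and 24 mm high, with an open hole 22 mm across, lying flat on the counter. The point is its centre, half-way up; z is the axis of the ring (up).
- small_wide_c (a point): loose roll of tape, the small, wide one: a tan ring 36 mm in outer diameter and 48 mm high, with an open hole 22 mm across, lying flat on the counter. The point is its centre, half-way up; z is the axis of the ring (up).
- large_narrow_c (a point): loose roll of tape, the large, narrow one: a tan ring 60 mm in outer diameter and 24 mm high, with an open hole 38 mm across, lying flat on the counter. The point is its centre, half-way up; z is the axis of the ring (up).
- large_wide_c (a point): loose roll of tape, the large, wide one: a tan ring 60 mm in outer diameter and 48 mm high, with an open hole 38 mm across, lying flat on the counter. The point is its centre, half-way up; z is the axis of the ring (up).
- small_narrow_spot (a point): empty place in the tray of the small, narrow roll. Fixed blue tray, 152 (x) by 88 mm (y), floor 4 mm thick, lip 4 mm wide rising 4 mm above the floor. A like roll (36 mm diameter, 24 mm high) is fixed in its far half, its axis 72 mm along +x from here. The point lies on the floor, mid of the empty half facing the robot, 40 mm from the near edge, 44 mm from the sides; z up.
- small_wide_spot (a point): empty place in the tray of the small, wide roll. Fixed blue tray, 152 (x) by 88 mm (y), floor 4 mm thick, lip 4 mm wide rising 4 mm above the floor. A like roll (36 mm diameter, 48 mm high) is fixed in its far half, its axis 72 mm along +x from here. The point lies on the floor, mid of the empty half facing the robot, 40 mm from the near edge, 44 mm from the sides; z up.
- large_narrow_spot (a point): empty place in the tray of the large, narrow roll. Fixed blue tray, 152 (x) by 88 mm (y), floor 4 mm thick, lip 4 mm wide rising 4 mm above the floor. A like roll (60 mm diameter, 24 mm high) is fixed in its far half, its axis 72 mm along +x from here. The point lies on the floor, mid of the empty half facing the robot, 40 mm from the near edge, 44 mm from the sides; z up.
- large_wide_spot (a point): empty place in the tray of the large, wide roll. Fixed blue tray, 152 (x) by 88 mm (y), floor 4 mm thick, lip 4 mm wide rising 4 mm above the floor. A like roll (60 mm diameter, 48 mm high) is fixed in its far half, its axis 72 mm along +x from here. The point lies on the floor, mid of the empty half facing the robot, 40 mm from the near edge, 44 mm from the sides; z up.
- paint_jar_c (a point): bystander, not to be moved: small red paint jar with a white lid, 38 mm diameter, 45 mm high, standing between the rolls. The point is its centre; z up.
- eraser_c (a point): bystander, not to be moved: white eraser in a blue sleeve, 45 x 22 x 13 mm, lying between the rolls. The point is its centre; x along its length, z up.

How it is judged:
By the outcome, as a careful person would: the job done as asked, in the order asked, and still so for the second after the job is handed in, with the robot touching nothing.
It also fails if it takes over 106 s, if anything falls off the work surface, if the arm or the gripper's body presses on something with over 40 N, if the wrist force passes 120 N, or if a joint passes its speed limit or range.

## Working session

There is one attempt and no reset: what is moved stays moved. The work goes in short steps, Python scripts to look and compute and a shell command to move; the robot and the scene stay as the last step left them, time stands still between calls to the robot, and variables do not carry over. Pictures are saved under pics/ and viewed, at most 14 in all, crops included, and the job is handed in when it is done.

```bash
mkdir -p pics; ls; python3 - <<'E'
from plant import ctrl, imaging
import cv2, numpy as np
o=ctrl.get_obs(); print(o, ctrl.tcp_to_grasp)
for n in ("top","scene"):
    p,d=imaging.snapshot(n); cv2.imwrite(f"pics/{n}0.png",p); np.savez(f"{n}0.npz",p=p,d=d)
    m=imaging.camera_model(n); print(n,m)
E
```

```text
pics
{'clock': 0.0, 'joint_pos': array([ 8.45732246e+01,  2.05941683e+01,  6.31730593e-01, -2.00563245e-02,
       -7.01352806e+01, -1.65077693e+01]), 'qvel': array([-0.00652236, -0.03699329,  0.0095437 ,  0.00781525,  0.10341858,
        0.04256699]), 'tau': array([-2.55239347e-04, -5.82710123e+01,  2.93066096e+01,  6.99768528e+00,
        7.14881869e-03, -1.64678750e-04]), 'tool_pos': array([0.25197602, 0.62566234, 0.22557652]), 'orientation': array([ 1.79900952e+02, -9.69227767e-03, -2.19413675e+01]), 'force': array([ 0.06224809, -0.74407312, -0.12382279]), 'moment': array([ 0.03521465, -0.00197231,  0.00918558]), 'gripper_force': 0.0, 'opening': 0.08796681385450303} 0.0188
top {'mtx': array([[386.22487937,   0.        , 282.25634303],
       [  0.        , 386.22487937, 213.31107414],
       [  0.        ,   0.        ,   1.        ]]), 'R': array([[ 0.00513161, -0.99913486, -0.0412698 ],
       [-0.99605254, -0.00144975, -0.0887538 ],
       [ 0.08861718,  0.04156234, -0.99519825]]), 't': array([0.02613909, 0.50948892, 0.84837296])}
scene {'mtx': array([[454.46077384,   0.        , 283.13054446],
       [  0.        , 454.46077384, 212.96658671],
       [  0.        ,   0.        ,   1.        ]]), 'R': array([[ 0.47651799,  0.87910709, -0.01006643],
       [ 0.46153456, -0.25988629, -0.84820101],
       [-0.74827565,  0.39953703, -0.5295788 ]]), 't': array([-0.2413854 , -0.18090289,  1.32844375])}
```

View pics/top0.png

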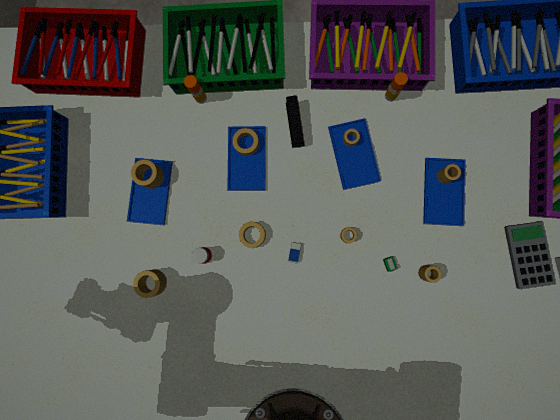

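View pics/scene0.png

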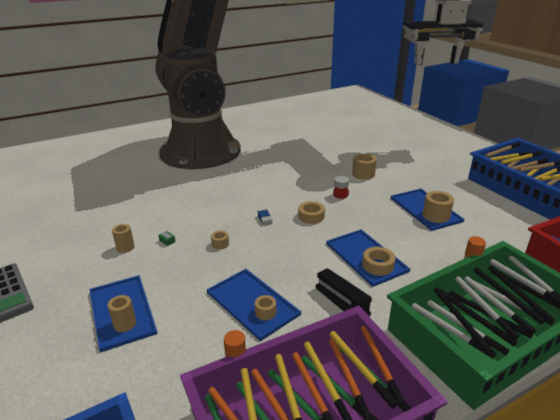

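```bash
cat > meas.py <<'E'
import numpy as np, cv2
from plant import imaging
def ray(m,px,z):
    px=np.atleast_2d(px).astype(float)
    d=np.c_[px,np.ones(len(px))]@np.linalg.inv(m["mtx"]).T@m["R"]
    c=-m["R"].T@m["t"]
    return c+d*((z-c[2])/d[:,2])[:,None]
def cloud(m,d):
    v,u=np.indices(d.shape); P=np.stack([u*d,v*d,d],-1)@np.linalg.inv(m["mtx"]).T
    return (P-m["t"])@m["R"]
def rolls(m,p,d,xmax=0.9):
    hsv=cv2.cvtColor(p,cv2.COLOR_BGR2HSV)
    W=cloud(m,d)
    tan=cv2.inRange(hsv,(10,60,60),(25,190,255))
    n,l,s,c=cv2.connectedComponentsWithStats(tan)
    out=[]
    for i in range(1,n):
        if s[i,4]<80: continue
        h=np.percentile(W[l==i][:,2],80)
        if not .01<h<.065: continue
        H=.024 if h<.036 else .048
        sel=(l==i)&(W[...,2]>H-.008)
        v,u=np.nonzero(sel)
        if len(v)<30: continue
        q=ray(m,np.c_[u,v],H)[:,:2].astype(np.float32)
        (x,y),r=cv2.minEnclosingCircle(q*1000)
        out.append((x/1000,y/1000,H,2*r,h,c[i].round()))
    return out
E
python3 - <<'E'
from meas import *
f=np.load("top0.npz");p,d=f["p"],f["d"];m=imaging.camera_model("top")
for r in rolls(m,p,d): print("roll x %.4f y %.4f H %.3f dia %.1f h %.4f"%r[:5],r[5])
W=cloud(m,d); print("table z",np.median(W[300:320,300:400,2]))
hsv=cv2.cvtColor(p,cv2.COLOR_BGR2HSV)
b=cv2.inRange(hsv,(100,130,50),(125,255,255))
for c in cv2.findContours(b,0,2)[0]:
    A=cv2.contourArea(c)
    if not 1000<A<4500: continue
    w=ray(m,cv2.convexHull(c)[:,0],.008)[:,:2]
    (cx,cy),(a,e),t=R=cv2.minAreaRect((w*1000).astype(np.float32))
    bp=cv2.boxPoints(R); 
    L=bp[1]-bp[0]; S=bp[2]-bp[1]
    if np.hypot(*L)<np.hypot(*S): L=S
    L=L/np.hypot(*L); L=L*np.sign(L[0]); 
    print("tray c",cx,cy,"dims",a,e,"yaw",np.degrees(np.arctan2(L[1],L[0])),"spot",np.array([cx,cy])-36*L,"fixedroll",np.array([cx,cy])+36*L)
for n,lo,hi in (("red",(0,120,60),(8,255,255)),("eraserblue",(100,130,50),(125,255,255)),("green",(50,100,30),(85,255,255))):
    k,l,s,c=cv2.connectedComponentsWithStats(cv2.inRange(hsv,lo,hi))
    for i in range(1,k):
        if 20<s[i,4]<300 and 225<c[i][1]<300: print(n,c[i],s[i],W[l==i].mean(0))
E
```

```text
roll x 0.7105 y 0.6255 H 0.048 dia 95.4 h 0.0622 [ 23. 126.]
roll x 0.6776 y 0.1142 H 0.024 dia 59.4 h 0.0298 [245. 140.]
roll x 0.6857 y -0.1289 H 0.024 dia 36.2 h 0.0295 [351. 136.]
roll x 0.6682 y 0.6180 H 0.048 dia 90.3 h 0.0508 [ 23. 144.]
roll x 0.5996 y 0.3391 H 0.048 dia 59.1 h 0.0539 [143. 172.]
roll x 0.5979 y -0.3409 H 0.048 dia 37.6 h 0.0540 [451. 172.]
roll x 0.5939 y 0.6225 H 0.048 dia 94.9 h 0.0622 [ 21. 175.]
roll x 0.5583 y 0.6189 H 0.048 dia 82.2 h 0.0503 [ 22. 190.]
roll x 0.4619 y 0.0967 H 0.024 dia 59.3 h 0.0259 [251. 234.]
roll x 0.4616 y -0.1205 H 0.024 dia 35.3 h 0.0262 [348. 234.]
roll x 0.3780 y -0.2939 H 0.048 dia 36.9 h 0.0501 [432. 274.]
roll x 0.3522 y 0.3238 H 0.048 dia 59.5 h 0.0500 [146. 284.]
table z 0.0013389919664674509
tray c 563.5665283203125 341.3103332519531 dims 88.29142761230469 150.94680786132812 yaw -5.472086 spot [527.73058701 344.74332237] fixedroll [599.40246964 337.87734413]
tray c 562.254150390625 -338.5930480957031 dims 89.70970153808594 151.07098388671875 yaw -3.083192 spot [ 526.30625916 -336.65675604] fixedroll [ 598.20204163 -340.
[... 189 characters left out ...]
 650.7404174804688 -136.58245849609375 dims 151.99725341796875 88.25897216796875 yaw 12.896766 spot [ 615.64856339 -144.61748219] fixedroll [ 685.83227158 -128.54743481]
tray c 635.989501953125 644.5742797851562 dims 274.1929931640625 126.95228576660156 yaw 3.4182105 spot [600.05355072 642.42782855] fixedroll [671.92545319 646.72073102]
tray c 909.75634765625 -493.977783203125 dims 215.61212158203125 257.2020263671875 yaw -87.18999 spot [ 907.99147582 -458.02106857] fixedroll [ 911.52121949 -529.93449783]
eraserblue [293.75925926 254.62962963] [289 249  11  13 108] [0.41696137 0.00147916 0.03087819]
green [389.32911392 263.6835443 ] [383 257  14  15  79] [ 0.39793305 -0.21073523  0.0161471 ]
```

The top view shows the loose rolls at LW (146,284), LN (251,234), SN (348,234) and SW (432,274). Their trays are at (150,190), (247,158), (355,153) and (445,190). The scene view confirms the sizes, and diameters, tray dimensions and roll-to-tray spacing all agree with the given values. I'll start with the large wide roll.

```bash
python3 -m crank '[[[0.0125,-0.0375,0],[0,0,2],1],[[0.0125,-0.0375,0],[0,0,2],1],[[0.0125,-0.0375,0],[0,0,2],1],[[0.0125,-0.0375,0],[0,0,2],1],[[0.0125,-0.0375,-0.02],[0,0,2],1],[[0.0125,-0.0375,-0.02],[0,0,2],1],[[0.0125,-0.0375,-0.02],[0,0,2],1],[[0.0125,-0.0375,-0.02],[0,0,2],1],[[0,0,0],[0,0,0],1],[[0,0,0],[0,0,0],1]]'
python3 - <<'E'
from plant import ctrl, imaging
from meas import *
o=ctrl.get_obs();m=imaging.camera_model("wrist");p,d=imaging.snapshot("wrist");cv2.imwrite("pics/w0.png",p)
for r in rolls(m,p,d): print("roll x %.4f y %.4f H %.3f dia %.1f h %.4f"%r[:5],r[5])
E
```

```text
clock: 1.1
tool_pos: [0.3524, 0.3252, 0.1463]
orientation: [180.0, 0.0, -6.0]
force: [-0.4, 0.9, 0.1]
opening: 0.0876
gripper_force: 0.0
roll x 0.4592 y 0.1074 H 0.024 dia 63.5 h 0.0240 [529.  43.]
roll x 0.3551 y 0.3226 H 0.048 dia 62.3 h 0.0481 [282. 205.]
```

View pics/w0.png

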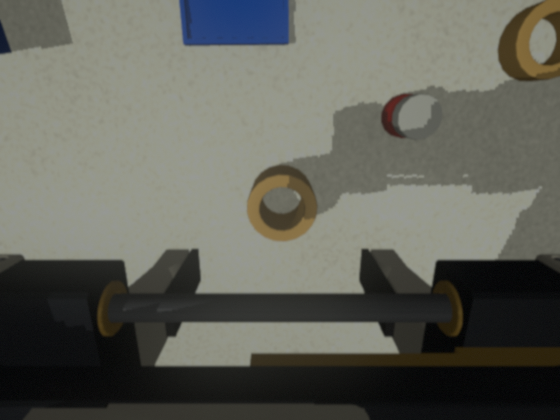

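The wrist view shows the roll at (282,205) between the open fingers, with the jar clear at (412,117). I'll go down and grip.

```bash
python3 -m crank '[[[0.001,-0.0015,-0.03],[0,0,0.5],1],[[0,0,-0.03],[0,0,0],1],[[0,0,-0.03],[0,0,0],1],[[0,0,-0.03],[0,0,0],1],[[0,0,-0.013],[0,0,0],1],[[0,0,0],[0,0,0],1],[[0,0,0],[0,0,0],-1],[[0,0,0],[0,0,0],-1],[[0,0,0],[0,0,0],-1],[[0,0,0],[0,0,0],-1],[[0,0,0],[0,0,0],-1]]'
```

```text
clock: 2.25
tool_pos: [0.3532, 0.3247, 0.0143]
orientation: [-180.0, -0.0, -5.4]
force: [-0.4, -0.9, 6.8]
opening: 0.0603
gripper_force: 30.0
```

```bash
python3 -m crank '[[[0,0,0.02],[0,0,0],-1],[[0,0,0.03],[0,0,0],-1],[[0.01,0,0.03],[0,0,0],-1],[[0.0275,0.0033,0],[0,0,0],-1],[[0.0275,0.0033,0],[0,0,0],-1],[[0.0275,0.0033,0],[0,0,0],-1],[[0.0275,0.0033,0],[0,0,0],-1],[[0.0275,0.0033,0],[0,0,0],-1],[[0.027,0.0033,0],[0,0,0],-1],[[0,0,0],[0,0,0],-1],[[0,0,0],[0,0,0],-1],[[0,0,0],[0,0,0],-1]]'
python3 - <<'E'
from meas import *
m=imaging.camera_model("top");p,d=imaging.snapshot("top");cv2.imwrite("pics/t1.png",p)
m=imaging.camera_model("wrist");p,d=imaging.snapshot("wrist");cv2.imwrite("pics/w1.png",p)
E
```

```text
clock: 3.45
tool_pos: [0.5269, 0.344, 0.0934]
orientation: [180.0, 0.0, -5.4]
force: [0.4, 0.1, -1.5]
opening: 0.06
gripper_force: 30.0
```

View pics/w1.png

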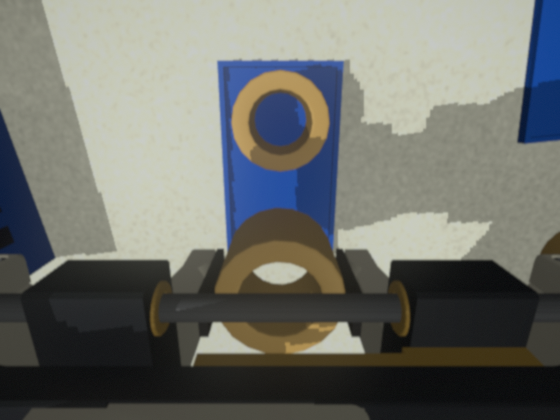

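The wrist view shows the roll held at (280,280), in line with the tray and its fixed roll at (280,120). I'll lower it.

```bash
python3 -m crank '[[[0.0005,0.0007,-0.03],[0,0,0],-1],[[0,0,-0.025],[0,0,0],-1],[[0,0,-0.01],[0,0,0],-1],[[0,0,-0.006],[0,0,0],-1],[[0,0,-0.003],[0,0,0],-1],[[0,0,0],[0,0,0],-1],[[0,0,0],[0,0,0],-1]]'
```

```text
clock: 4.25
tool_pos: [0.5286, 0.3456, 0.0205]
orientation: [-179.9, -0.1, -5.4]
force: [0.2, -0.7, -1.6]
opening: 0.0601
gripper_force: 30.0
```

```bash
python3 -m crank '[[[-0.0005,-0.0005,-0.0015],[0,0,0],-1],[[0,0,0],[0,0,0],-1],[[0,0,0],[0,0,0],0.7],[[0,0,0],[0,0,0],0.85],[[0,0,0],[0,0,0],0.85],[[0,0,0],[0,0,0],0.85],[[0,0,0.02],[0,0,0],0.85],[[0,0,0.04],[0,0,0],0.85],[[0,0,0.04],[0,0,0],1],[[-0.03,-0.03,0.02],[0,0,0],1],[[-0.04,-0.04,0],[0,0,0],1],[[0,0,0],[0,0,0],1]]'
python3 - <<'E'
from meas import *
m=imaging.camera_model("wrist");p,d=imaging.snapshot("wrist");cv2.imwrite("pics/w2.png",p)
m=imaging.camera_model("top");p,d=imaging.snapshot("top");cv2.imwrite("pics/t2.png",p)
for r in rolls(m,p,d): print("roll x %.4f y %.4f H %.3f dia %.1f h %.4f"%r[:5],r[5])
E
```

```text
clock: 5.45
tool_pos: [0.4578, 0.2747, 0.1382]
orientation: [179.9, 0.2, -5.5]
force: [0.6, 0.4, -0.4]
opening: 0.0879
gripper_force: 0.0
roll x 0.7105 y 0.6255 H 0.048 dia 95.4 h 0.0630 [ 24. 126.]
roll x 0.6762 y 0.1135 H 0.024 dia 62.1 h 0.0299 [245. 140.]
roll x 0.6850 y -0.1284 H 0.024 dia 37.8 h 0.0299 [351. 137.]
roll x 0.6682 y 0.6180 H 0.048 dia 90.3 h 0.0503 [ 23. 144.]
roll x 0.5994 y 0.3391 H 0.048 dia 59.4 h 0.0538 [143. 172.]
roll x 0.5958 y -0.3389 H 0.048 dia 42.6 h 0.0534 [449. 173.]
roll x 0.5273 y 0.3471 H 0.048 dia 58.9 h 0.0540 [140. 201.]
roll x 0.4618 y 0.0964 H 0.024 dia 59.6 h 0.0260 [252. 234.]
roll x 0.4616 y -0.1205 H 0.024 dia 35.4 h 0.0260 [348. 234.]
roll x 0.3775 y -0.2937 H 0.048 dia 37.5 h 0.0495 [431. 274.]
```

View pics/t2.png

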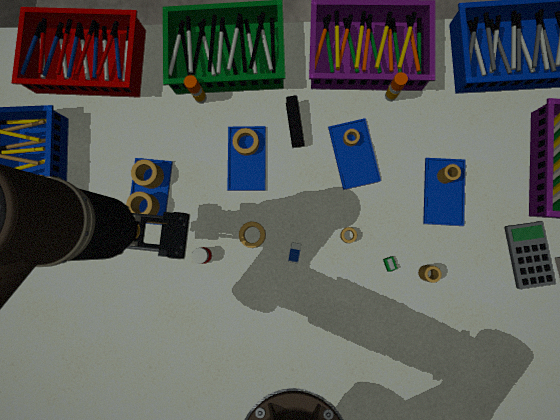

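The first roll sits at top-view (140,201), within 1 mm of 72 mm from the fixed roll, and nothing else has moved. Next is the large narrow roll.

```bash
python3 -m crank '[[[0.001,-0.0445,0],[0,0,1.4],1],[[0.001,-0.0445,0],[0,0,1.4],1],[[0.001,-0.0445,0],[0,0,1.4],1],[[0.001,-0.0445,-0.03],[0,0,1.3],1],[[0,0,-0.03],[0,0,0],1],[[0,0,-0.03],[0,0,0],1],[[0,0,-0.02],[0,0,0],1],[[0,0,0],[0,0,0],1],[[0,0,0],[0,0,0],1]]'
```

```text
clock: 6.45
tool_pos: [0.467, 0.1047, 0.0301]
orientation: [180.0, 0.0, 0.1]
force: [-0.3, 0.3, 1.1]
opening: 0.0879
gripper_force: 0.0
```

```bash
python3 -m crank '[[[-0.005,-0.008,0],[0,0,0],1],[[0,0,-0.012],[0,0,0],1],[[0,0,-0.011],[0,0,0],1],[[0,0,0],[0,0,0],1],[[0,0,0],[0,0,0],-1],[[0,0,0],[0,0,0],-1],[[0,0,0],[0,0,0],-1],[[0,0,0],[0,0,0],-1],[[0,0,0],[0,0,0],-1]]'
```

```text
clock: 7.35
tool_pos: [0.4614, 0.0964, 0.0074]
orientation: [-180.0, -0.0, 0.1]
force: [0.4, -0.5, 2.7]
opening: 0.0584
gripper_force: 30.2
```

```bash
python3 -m crank '[[[0,0,0.02],[0,0,0],-1],[[0,0,0.03],[0,0,0],-1],[[0.01,0,0.03],[0,0,0],-1],[[0.027,0.0036,0],[0,0,0],-1],[[0.027,0.0036,0],[0,0,0],-1],[[0.027,0.0036,0],[0,0,0],-1],[[0.027,0.0036,0],[0,0,0],-1],[[0.026,0.0035,0],[0,0,0],-1],[[0,0,0],[0,0,0],-1],[[0,0,0],[0,0,0],-1]]'
python3 - <<'E'
from meas import *
m=imaging.camera_model("wrist");p,d=imaging.snapshot("wrist");cv2.imwrite("pics/w3.png",p)
E
```

```text
clock: 8.35
tool_pos: [0.6047, 0.1139, 0.0862]
orientation: [180.0, 0.1, 0.0]
force: [-1.5, -0.3, -1.6]
opening: 0.0583
gripper_force: 30.2
```

View pics/w3.png

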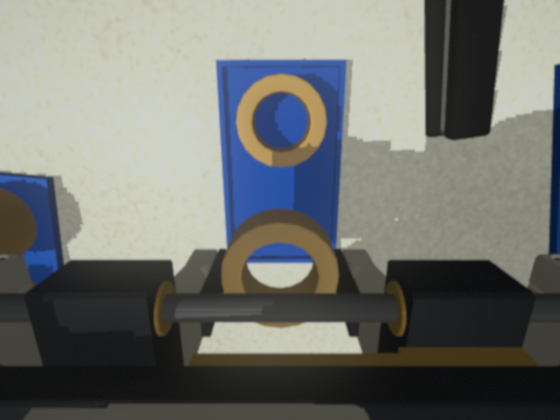

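The roll is held level at (280,268), lined up with the tray. I'll lower and release it.

```bash
python3 -m crank '[[[0.0005,0,-0.03],[0,0,0],-1],[[0,0,-0.025],[0,0,0],-1],[[0,0,-0.01],[0,0,0],-1],[[0,0,-0.006],[0,0,0],-1],[[0,0,-0.002],[0,0,0],-1],[[0,0,0],[0,0,0],-1],[[0,0,0],[0,0,0],-1]]'
```

```text
clock: 9.1
tool_pos: [0.6063, 0.1145, 0.0152]
orientation: [-180.0, -0.1, 0.1]
force: [-0.0, -0.2, -0.9]
opening: 0.0578
gripper_force: 30.2
```

```bash
python3 -m crank '[[[0,0,-0.0028],[0,0,0],-1],[[0,0,0],[0,0,0],-1],[[0,0,0],[0,0,0],0.75],[[0,0,0],[0,0,0],0.85],[[0,0,0],[0,0,0],0.85],[[0,0,0],[0,0,0],0.85],[[0,0,0.02],[0,0,0],0.85],[[0,0,0.04],[0,0,0],0.85],[[-0.02,-0.02,0.03],[0,0,0],1],[[-0.035,-0.035,0],[0,0,2],1],[[-0.035,-0.035,0],[0,0,4],1],[[0,0,0],[0,0,0],1]]'
python3 - <<'E'
from meas import *
m=imaging.camera_model("top");p,d=imaging.snapshot("top");cv2.imwrite("pics/t3.png",p)
for r in rolls(m,p,d): print("roll x %.4f y %.4f H %.3f dia %.1f h %.4f"%r[:5],r[5])
E
```

```text
clock: 10.3
tool_pos: [0.5107, 0.0209, 0.1014]
orientation: [-180.0, 0.1, 6.0]
force: [1.1, 0.3, -0.5]
opening: 0.0878
gripper_force: 0.0
roll x 0.7117 y 0.6256 H 0.048 dia 95.7 h 0.0624 [ 24. 126.]
roll x 0.6847 y -0.1282 H 0.024 dia 38.5 h 0.0298 [351. 137.]
roll x 0.6682 y 0.6180 H 0.048 dia 90.3 h 0.0506 [ 24. 144.]
roll x 0.5995 y 0.3381 H 0.048 dia 60.9 h 0.0535 [143. 169.]
roll x 0.5975 y -0.3408 H 0.048 dia 37.9 h 0.0537 [452. 173.]
roll x 0.5916 y 0.6235 H 0.048 dia 97.2 h 0.0626 [ 21. 175.]
roll x 0.5628 y 0.6145 H 0.048 dia 92.9 h 0.0506 [ 23. 190.]
roll x 0.4616 y -0.1207 H 0.024 dia 35.1 h 0.0259 [348. 234.]
roll x 0.3784 y -0.2940 H 0.048 dia 36.4 h 0.0503 [432. 274.]
roll x 0.0765 y 0.0123 H 0.024 dia 172.1 h 0.0157 [290. 403.]
```

```bash
python3 -m crank '[[[-0.0125,-0.0355,0],[0,0,1.75],0.6],[[-0.0125,-0.0355,0],[0,0,1.75],0.6],[[-0.0125,-0.0355,0],[0,0,1.75],0.6],[[-0.0125,-0.0355,0],[0,0,1.75],0.6],[[0,0,-0.02],[0,0,0],0.6],[[0,0,-0.02],[0,0,0],0.6],[[0,0,-0.015],[0,0,0],0.6],[[0,0,0],[0,0,0],0.6],[[0,0,0],[0,0,0],0.6]]'
python3 - <<'E'
from meas import *
m=imaging.camera_model("top");p,d=imaging.snapshot("top");cv2.imwrite("pics/t4.png",p)
for r in rolls(m,p,d): print("roll x %.4f y %.4f H %.3f dia %.1f h %.4f"%r[:5],r[5])
E
```

```text
clock: 11.25
tool_pos: [0.4663, -0.1176, 0.0464]
orientation: [180.0, 0.0, 13.1]
force: [0.3, 0.6, 0.1]
opening: 0.0703
gripper_force: 0.0
roll x 0.7117 y 0.6256 H 0.048 dia 95.7 h 0.0626 [ 24. 126.]
roll x 0.6764 y 0.1134 H 0.024 dia 62.0 h 0.0296 [245. 141.]
roll x 0.6846 y -0.1286 H 0.024 dia 38.3 h 0.0295 [351. 137.]
roll x 0.6682 y 0.6180 H 0.048 dia 90.3 h 0.0505 [ 24. 144.]
roll x 0.6055 y 0.1152 H 0.024 dia 61.1 h 0.0296 [244. 171.]
roll x 0.5991 y 0.3367 H 0.048 dia 63.7 h 0.0532 [146. 174.]
roll x 0.5979 y -0.3398 H 0.048 dia 39.7 h 0.0531 [449. 174.]
roll x 0.5916 y 0.6235 H 0.048 dia 97.2 h 0.0626 [ 21. 175.]
roll x 0.5628 y 0.6145 H 0.048 dia 92.9 h 0.0508 [ 23. 190.]
roll x 0.5265 y 0.3446 H 0.048 dia 64.1 h 0.0532 [141. 205.]
roll x 0.3784 y -0.2940 H 0.048 dia 36.4 h 0.0501 [433. 274.]
```

```bash
python3 -m crank '[[[-0.0045,-0.003,0],[0,0,0],0.6],[[0,0,-0.015],[0,0,0],0.6],[[0,0,-0.015],[0,0,0],0.6],[[0,0,-0.009],[0,0,0],0.6],[[0,0,0],[0,0,0],0.6],[[0,0,0],[0,0,0],-1],[[0,0,0],[0,0,0],-1],[[0,0,0],[0,0,0],-1],[[0,0,0],[0,0,0],-1],[[0,0,0],[0,0,0],-1]]'
```

```text
clock: 12.3
tool_pos: [0.4614, -0.1208, 0.0076]
orientation: [180.0, -0.0, 13.1]
force: [-0.9, -1.1, 2.4]
opening: 0.0354
gripper_force: 28.4
```

```bash
python3 -m crank '[[[0,0,0.02],[0,0,0],-1],[[0,0,0.03],[0,0,0],-1],[[0.01,0,0.03],[0,0,0],-1],[[0.029,-0.0048,0],[0,0,0],-1],[[0.029,-0.0048,0],[0,0,0],-1],[[0.029,-0.0048,0],[0,0,0],-1],[[0.029,-0.0048,0],[0,0,0],-1],[[0.028,-0.0046,0],[0,0,0],-1],[[0,0,0],[0,0,0],-1],[[0,0,0],[0,0,0],-1]]'
python3 - <<'E'
from meas import *
m=imaging.camera_model("wrist");p,d=imaging.snapshot("wrist");cv2.imwrite("pics/w4.png",p)
E
```

```text
clock: 13.3
tool_pos: [0.6149, -0.1446, 0.0865]
orientation: [-180.0, 0.1, 13.0]
force: [-0.4, -1.1, -0.2]
opening: 0.0357
gripper_force: 30.0
```

View pics/w4.png

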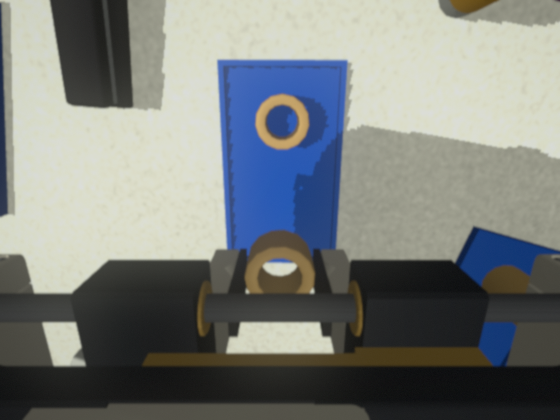

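The small narrow roll is held at (280,265), aligned with the fixed one at (282,122). I'll lower and release it.

```bash
python3 -m crank '[[[0.0005,0,-0.03],[0,0,0],-1],[[0,0,-0.025],[0,0,0],-1],[[0,0,-0.01],[0,0,0],-1],[[0,0,-0.006],[0,0,0],-1],[[0,0,-0.0035],[0,0,0],-1],[[0,0,0],[0,0,0],-1],[[0,0,0],[0,0,0],-1]]'
```

```text
clock: 14.05
tool_pos: [0.6163, -0.1446, 0.0138]
orientation: [180.0, -0.1, 13.1]
force: [0.2, 0.2, 0.2]
opening: 0.0357
gripper_force: 30.0
```

```bash
python3 -m crank '[[[-0.0005,0,-0.0015],[0,0,0],-1],[[0,0,0],[0,0,0],-1],[[0,0,0],[0,0,0],0.3],[[0,0,0],[0,0,0],0.4],[[0,0,0],[0,0,0],0.4],[[0,0,0.02],[0,0,0],0.4],[[0,0,0.04],[0,0,0],0.4],[[0,0,0.04],[0,0,0],0.4],[[-0.034,-0.0213,0.02],[0,0,-2.3],0.4],[[-0.034,-0.0213,0],[0,0,-2.3],0.4],[[-0.034,-0.0213,0],[0,0,-2.3],0.4],[[0,0,0],[0,0,0],0.4]]'
python3 -m crank '[[[-0.034,-0.0213,0],[0,0,-2.3],0.4],[[-0.034,-0.0213,0],[0,0,-2.3],0.4],[[-0.034,-0.0213,0],[0,0,-2.3],0.4],[[-0.034,-0.0213,0],[0,0,-2.3],0.4],[[0,0,0],[0,0,0],0.4],[[0,0,0],[0,0,0],0.4]]'
python3 - <<'E'
from meas import *
m=imaging.camera_model("wrist");p,d=imaging.snapshot("wrist")
for r in rolls(m,p,d): print("W roll x %.4f y %.4f H %.3f dia %.1f h %.4f"%r[:5],r[5])
cv2.imwrite("pics/w5.png",p)
m=imaging.camera_model("top");p,d=imaging.snapshot("top");cv2.imwrite("pics/t5.png",p)
for r in rolls(m,p,d): print("roll x %.4f y %.4f H %.3f dia %.1f h %.4f"%r[:5],r[5])
E
```

```text
clock: 15.25
tool_pos: [0.5092, -0.2099, 0.1318]
orientation: [-180.0, 0.0, 5.9]
force: [0.8, -0.5, 0.6]
opening: 0.0614
gripper_force: 0.0
clock: 15.85
tool_pos: [0.377, -0.2942, 0.1317]
orientation: [180.0, -0.1, -3.1]
force: [1.1, 0.0, 0.0]
opening: 0.0614
gripper_force: 0.0
W roll x 0.3810 y -0.2975 H 0.048 dia 38.9 h 0.0478 [281. 207.]
roll x 0.7105 y 0.6267 H 0.048 dia 97.7 h 0.0623 [ 24. 126.]
roll x 0.6761 y 0.1135 H 0.024 dia 62.4 h 0.0298 [245. 141.]
roll x 0.6850 y -0.1284 H 0.024 dia 37.8 h 0.0299 [351. 136.]
roll x 0.6682 y 0.6180 H 0.048 dia 90.3 h 0.0505 [ 23. 144.]
roll x 0.6058 y 0.1149 H 0.024 dia 60.6 h 0.0300 [244. 171.]
roll x 0.6148 y -0.1436 H 0.024 dia 37.4 h 0.0301 [358. 167.]
roll x 0.5966 y 0.3359 H 0.048 dia 67.8 h 0.0536 [144. 173.]
roll x 0.5979 y -0.3398 H 0.048 dia 39.7 h 0.0531 [449. 173.]
roll x 0.5916 y 0.6235 H 0.048 dia 97.2 h 0.0627 [ 21. 175.]
roll x 0.5628 y 0.6145 H 0.048 dia 92.9 h 0.0510 [ 23. 190.]
roll x 0.5269 y 0.3469 H 0.048 dia 59.3 h 0.0538 [139. 204.]
```

View pics/w5.png

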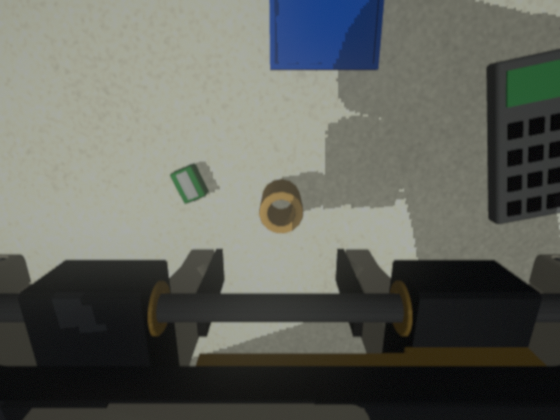

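The roll is centred at (281,207) between the fingers, and the sharpener at (188,184) is clear of the left finger. I'll go down and grip.

```bash
python3 -m crank '[[[0.0015,-0.0005,-0.03],[0,0,0],0.4],[[0,0,-0.03],[0,0,0],0.4],[[0,0,-0.03],[0,0,0],0.4],[[0,0,-0.028],[0,0,0],0.4],[[0,0,0],[0,0,0],0.4],[[0,0,0],[0,0,0],0.4],[[0,0,0],[0,0,0],-1],[[0,0,0],[0,0,0],-1],[[0,0,0],[0,0,0],-1],[[0,0,0],[0,0,0],-1],[[0,0,0],[0,0,0],-1]]'
```

```text
clock: 17.05
tool_pos: [0.3792, -0.2944, 0.0141]
orientation: [180.0, -0.1, -3.0]
force: [0.9, 0.9, 7.3]
opening: 0.0343
gripper_force: 30.0
```

```bash
python3 -m crank '[[[0,0,0.02],[0,0,0],-1],[[0,0,0.03],[0,0,0],-1],[[0.01,0,0.03],[0,0,0],-1],[[0.0275,-0.0085,0],[0,0,0],-1],[[0.0275,-0.0085,0],[0,0,0],-1],[[0.0275,-0.0085,0],[0,0,0],-1],[[0.0275,-0.0085,0],[0,0,0],-1],[[0.0275,-0.0085,0],[0,0,0],-1],[[0,0,0],[0,0,0],-1],[[0,0,0],[0,0,0],-1]]'
python3 - <<'E'
from meas import *
m=imaging.camera_model("wrist");p,d=imaging.snapshot("wrist");cv2.imwrite("pics/w6.png",p)
E
```

```text
clock: 18.05
tool_pos: [0.5259, -0.3365, 0.0925]
orientation: [-180.0, 0.1, -3.1]
force: [-0.3, 1.2, -0.9]
opening: 0.0344
gripper_force: 30.0
```

View pics/w6.png

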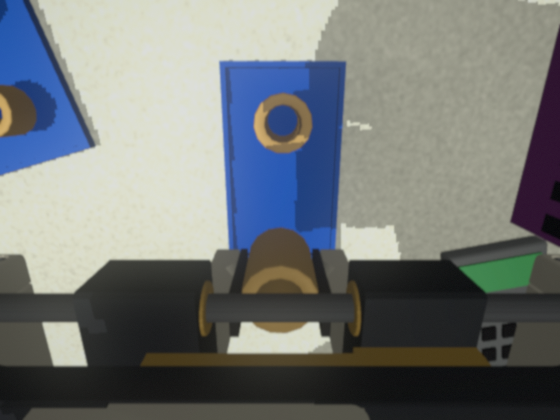

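The roll is held at (280,280), aligned with the tray. The gripper is well above the calculator. I'll lower it.

```bash
python3 -m crank '[[[0.0005,0,-0.03],[0,0,0],-1],[[0,0,-0.025],[0,0,0],-1],[[0,0,-0.01],[0,0,0],-1],[[0,0,-0.006],[0,0,0],-1],[[0,0,-0.0025],[0,0,0],-1],[[0,0,0],[0,0,0],-1],[[0,0,0],[0,0,0],-1]]'
```

```text
clock: 18.8
tool_pos: [0.5273, -0.3369, 0.0208]
orientation: [180.0, -0.1, -3.0]
force: [0.1, -0.0, -1.2]
opening: 0.0345
gripper_force: 30.0
```

```bash
python3 -m crank '[[[-0.0003,0,-0.002],[0,0,0],-1],[[0,0,0],[0,0,0],-1],[[0,0,0],[0,0,0],0.3],[[0,0,0],[0,0,0],0.4],[[0,0,0],[0,0,0],0.4],[[0,0,0.02],[0,0,0],0.4],[[0,0,0.04],[0,0,0],0.4],[[0,0,0.04],[0,0,0],0.4],[[-0.04,0,0.04],[0,0,0],0.4],[[-0.04,0,0.03],[0,0,0],0.4],[[-0.04,0,0],[0,0,0],0.4],[[0,0,0],[0,0,0],0.4]]'
python3 - <<'E'
from meas import *
m=imaging.camera_model("wrist");p,d=imaging.snapshot("wrist");cv2.imwrite("pics/w7.png",p)
m=imaging.camera_model("top");p,d=imaging.snapshot("top");cv2.imwrite("pics/t6.png",p)
for r in rolls(m,p,d): print("roll x %.4f y %.4f H %.3f dia %.1f h %.4f"%r[:5],r[5])
E
```

```text
clock: 20.0
tool_pos: [0.4074, -0.3363, 0.1848]
orientation: [-180.0, -0.1, -3.1]
force: [0.2, -0.3, 0.6]
opening: 0.0613
gripper_force: 0.0
roll x 0.7105 y 0.6255 H 0.048 dia 95.4 h 0.0625 [ 24. 126.]
roll x 0.6762 y 0.1135 H 0.024 dia 62.1 h 0.0299 [245. 140.]
roll x 0.6851 y -0.1283 H 0.024 dia 37.9 h 0.0298 [351. 137.]
roll x 0.6682 y 0.6180 H 0.048 dia 90.3 h 0.0507 [ 24. 144.]
roll x 0.6063 y 0.1153 H 0.024 dia 59.6 h 0.0296 [244. 171.]
roll x 0.6150 y -0.1428 H 0.024 dia 37.3 h 0.0298 [358. 167.]
roll x 0.5994 y 0.3391 H 0.048 dia 59.4 h 0.0536 [144. 172.]
roll x 0.5916 y 0.6235 H 0.048 dia 97.2 h 0.0631 [ 21. 175.]
roll x 0.5628 y 0.6145 H 0.048 dia 92.9 h 0.0510 [ 23. 190.]
roll x 0.5269 y 0.3469 H 0.048 dia 59.3 h 0.0538 [139. 204.]
```

View pics/t6.png

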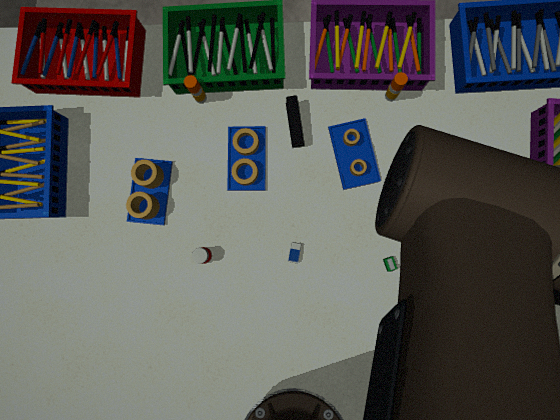

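View pics/w7.png

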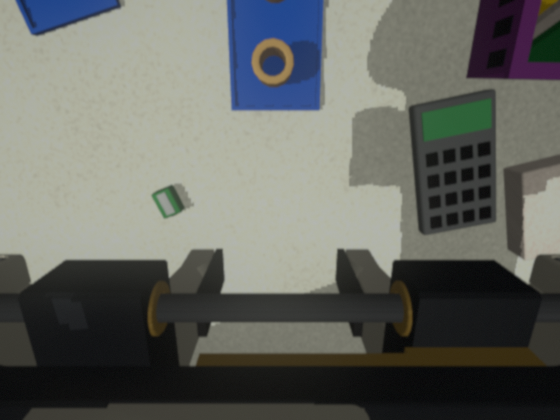

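In the top view three rolls sit centred in their trays, at (139,204), (244,171) and (358,167), and the jar, eraser and sharpener have not moved. The wrist view shows the fourth roll flat in its tray at (272,62). I'm handing in.

```bash
python3 -c "from plant import close_job; print(close_job())"
```

```text
the job is handed in; nothing more can be done
None
```

All four rolls are flat in their matching trays and the job was handed in at about 20 s: three measured within about 2 mm of the middle, the small wide one was checked only by eye in the wrist view, and the other goods were left where they were.

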